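Dock the plate carrier and latch it

ROBOT

A 7-joint arm with a two-finger parallel gripper is mounted at the origin on a cart in front of the work surface, level with it; the furniture and walls round the work are solid. World frame = base frame: x ahead of the robot, y to its left, z up, the work surface at z = 0. Lengths are in m, angles in rad, forces in N, time in s.
With the tool pointing down it reaches from about 0.4 to 0.85 m from the base axis. Payload 10.4 kg.
Tool frame: the origin (TCP) lies at the very end of the fingers, on their centre line; the grasp point (between the pads) lies 19 mm behind it; z points along the fingers, y is the direction in which the jaws open and shut (so a half turn about z gives the same grasp; the last joint's range is limited). The gripper opens to 87 mm and grips with 3 to 60 N. Pads are 19 mm wide; open, the fingers measure 117 mm over their backs; the gripper's body (75 mm by 190 mm) begins 51 mm behind the grasp point.
Start: joints at [1.241, 0.332, -0.065, 1.46, 0.022, 1.35, -0.088], TCP at [0.189, -0.596, 0.223] pointing down, gripper open.
Joint ranges: [-2.6, 2.6], [-0.5, 2.12], [-1.47, 1.34], [0.16, 2.42], [-1.27, 4.41], [0.06, 2.06], [-2.6, 2.6]. Speed limits (rad/s): [2.22, 2.22, 2.79, 2.79, 3.14, 3.14, 3.14].

INTERFACE

Orientations are given as a unit quaternion [x, y, z, w].
In Python, from bench import r, eyes, job gives the robot as it stands. The module is installed in compiled form; this text tells all that it offers.
- The arm moves only by the tool play_rows, never from a script. Its argument "motion" is a list of rows, each a list of 7 numbers: the shift along the tool's x, y, z as a fraction of full scale, then the turn, a rotation vector about the tool's x, y, z as a fraction of full scale, then the opening in per cent of the stroke, from 0 (shut) to 100 (fully open). A call has 1 to 5 rows; each row is the pose to reach, as a shift and turn from the pose commanded when the call began, along the tool's axes at that moment; what a row does not reach only later rows make up. Full scale, the value 1, is 0.2 m for a shift and 90 degrees for a turn. A row lasts 1/8 s, in which the tool goes at most 62.5 mm and 10.7 degrees, less where a joint would pass 70% of its speed; a pose out of reach is approached as far as the arm can. A call with a number of a shift or a turn outside -1 to 1 is refused whole. A call with a gripper value outside its range is refused whole. The fingers move at their own pace and stop on an object; "squeeze" is the grip in N (left out, the last holds). Time passes only in rows, so rows that repeat a pose let the fingers close. It gives the time, the measured TCP pose, the force and the opening at its end, in the units of the state.
- r.read_state(): the state, without advancing time (a new reading comes with each control period).
- eyes.camera(name): name is "scene" or "top" or "wrist"; returns a dict with "image" (420x560x3 uint8, red, green, blue), "mtx" (3x3 intrinsics, pixels), "R" (3x3) and "t" (3): a world point X has camera coordinates R X + t. Camera axes: x right, y down, z forward; pixel columns grow to the right and rows downward; lengths in m; the calibration is good to about 2 mm. A picture is of the moment at which its call begins. There is no depth.
- job.close_job(): hands the job in, once; it reports no verdict.
Trained networks look in a picture, given as the dict that the camera call returned (one of the last four; its "shot" number tells which), for a name from the list of things; names that differ only in an ending like _2 or _b are one class to them, and where a whole thing is asked for, a point or a joint stands for the part that bears it (a point fixed in the world has none). Each returns a list of dicts, best first, with "p" (0 to 1); they miss things now and then, are a little off and sometimes report something else, mostly with a low value. They report only what shows in the picture. A call takes as long as a camera call. They do not tell look-alikes from the thing itself.
- eyes.regions_of(picture, label): "region" (420x560 bool, what is visible of it) and "xy" ([column, row] in pixels, amid what is visible of it).
- eyes.landmark_of(picture, label): "xy" ([column, row] in pixels: a listed point, or the origin of a listed thing).
The state is a dict: "time": time; "joint_positions": joint angles; "joint_vel": joint speeds; "joint_torque": joint torques, N m; "ee_pos": TCP position; "eef_rot": TCP orientation; "ft_force": force on the tool from outside, world axes, zero at the start; "torque": the same for the moment, N m; "width": finger opening in m.
Only numpy, scipy, OpenCV 4.12 (cv2) and the standard library are available. Lean on these libraries where they do the work, as an engineer would, in place of code of your own. Each camera call takes 0.05 s, during which the arm holds its last target. There are 200 camera calls.

TASK

Dock the blue plate carrier with its two culture dishes aboard: with closed fingertips push gently on its lip so that it slides along the white rails until you feel it drop into the locating notches, and stop there, neither ramming it nor running it past them. Then push the red-ended latch lever round until it lies along the rail, so that the latch nose swings over the carrier's edge and locks it. Only push: do not lift the carrier or the dishes, keep the dishes in their recesses, and leave the beaker and the timer where they stand.

Things in the scene. Friction and masses are not known exactly. Their poses are not given: they have to be found in the camera images.
- dock: Carrier dock, fixed: grey base plate 360 x 160 x 8 mm, two white rails and two steel guide walls. Origin on the bench (z = 0) midway between the rails; x runs along the rails the way the carrier must slide, y to the left of that, z up. Rails: x -178 to 158 mm, 26 mm wide, centred on y = -41 and 41 mm, tops at 30 mm. Walls at y = -59.5 and 59.5 mm, 6 mm thick, tops at 41 mm.
- dock_home (a point): Point on the dock at dock (70, 0, 32) mm: where the carrier's origin lies when home; axes as the dock's. Each rail has two notches 19 mm long and 6 mm deep, one in its inner, one in its outer half, so that the carrier's four feet drop together and only at home. A steel end bar crosses beyond, at dock x = 162 mm, top 42 mm.
- carrier: Loose blue board, 164 (x) x 110 (y) x 8 mm, 0.4 to 0.65 kg, on four 8 mm feet; axes parallel to the dock's (1.5 mm side play). Origin: middle of the board's underside, 38 mm above the bench on the rails, 32 mm when home (6 mm drop, then 2.5 mm play along x). Starts 100 to 150 mm short of home. 2 to 6 N slides it; at home the push suddenly rises: over 40 N is ramming.
- push_lip (a point): Middle of the rear (-x) face of the carrier's upturned lip, where to push towards +x. The face is 100 mm wide, from 8 mm below to 12 mm above this point, which lies 82 mm behind the carrier's origin and 8 mm above it. Fingertips more than 30 mm above the bench (the rail tops) pass freely behind it.
- latch (a joint): Swivel latch on the dock's +y side (rad): 0 = open, lever out along dock +y; 1.57 = locked, at its end stop, lever along dock +x and nose along -y over the carrier's edge. Turns clockwise from above and stays where left; starts at 0 to 0.35; 1 N at the lever turns it. Arms 12 mm wide, 42 to 50 mm above the bench. The nose clears a carrier that is home by 2 mm but strikes one still on the rails.
- latch_pivot (a point): The latch's vertical pivot axis, at dock (74, 76, 42) mm, on an aluminium block 34 x 27 mm, top 41.5 mm above the bench.
- latch_lever (a point): Middle of the red round stub at the end of the latch lever, 42 mm from the pivot axis; 15 mm in diameter, from 42 to 64 mm above the bench, this point at 53 mm. It moves with the lever. Push it on its side towards dock -x; outside the dock there is only the bench below it.
- dish_a: Loose culture dish, 59 mm diameter, 14 mm tall, origin under its centre; lies in the carrier's rear recess.
- dish_b: The same kind of dish in the carrier's front recess.
- recess_a (a point): Centre of the floor of the rear dish recess, at carrier (-31, 0, 5) mm; the recess is 61.5 mm wide and 3 mm deep. The dish's top stands 19 mm above the carrier's underside.
- recess_b (a point): Centre of the floor of the front dish recess, at carrier (39, 0, 5) mm, same size.
- beaker: Bystander: clear 50 ml beaker, 44 mm diameter, 58 mm tall, on the bench on the dock's +y side, nearer its rear; origin under its centre.
- timer_loose: Bystander: white digital timer with three keys lying flat, 64 x 62 mm, 18 mm tall, on the bench on the dock's -y side; origin under its centre.
There are look-alikes about, which are no part of the job. What is shaped like the dish_b but orange or turquoise is not meant.

How it is judged:
On the way, in this order (a step that is already met when the one before it is completed fails the run):
1. the carrier has dropped into the notches: within 4 mm of home along the rails and less than 2 mm above the fully seated height (x of carrier in the frame of dock_home between -0.004 and 0.004 m and z of carrier in the frame of dock_home below 0.002 m), for 0.2 s.
2. the latch is swung shut over the carrier (value of joint latch above 1.4 rad), for 0.1 s.
At the end, for the whole second after the job is handed in: The carrier rests level in the notches (within 4 mm of home along the rails, less than 2 mm above its seated height), the latch is turned to more than 1.4 rad (80 degrees), and both dishes lie in their recesses (within 5 mm) (all of step 1 and angle between carrier's own z axis and vertical below 0.03 rad and linear speed of carrier below 0.02 m/s and value of joint latch above 1.4 rad and distance between dish_a and recess_a below 0.005 m and distance between dish_b and recess_b below 0.005 m); the robot touches nothing.
It fails at once if the carrier is lifted or tipped up (more than 10 mm above the rails, or 0.15 rad) (z of carrier in the frame of dock_home above 0.016 m or angle between carrier's own z axis and vertical above 0.15 rad).
It fails at once if the carrier is rammed (the fingers push on it with more than 40 N) (contact force between the fingers and carrier above 40 N).
It fails at once if the carrier is run past the notches (more than 10 mm beyond home) (x of carrier in the frame of dock_home above 0.01 m).
It fails at once if a dish leaves its recess (more than 10 mm) (distance between dish_a and recess_a above 0.01 m or distance between dish_b and recess_b above 0.01 m).
It fails at once if the beaker or the timer is moved more than 15 mm (distance of any of beaker, timer_loose from where it was at the start of the episode above 0.015 m).
It also fails if it takes over 48 s, if anything falls off the work surface, if the arm or the gripper's body presses on something with over 40 N, if the wrist force passes 120 N, or if a joint passes its speed limit or range.

## Working session

There is one attempt and no reset: what is moved stays moved. The work goes in short steps, Python scripts to look and compute and a tool call to move; the robot and the scene stay as the last step left them, time stands still between calls to the robot, and variables do not carry over. Pictures are saved under pics/ and viewed, about 8 in all and at most 12, crops included, and the job is handed in when it is done.

Besides the shell and the picture viewer there is one more tool, called after ">>>" as a command line: name --pt "numbers of a row" for each row, then --argument value for the rest. play_rows: Moves the arm, as the interface text tells. Shift numbers are shares of 0.2 m and turn numbers shares of 90 degrees, none past 1 either way. Its arguments: {"type":"object","properties":{"motion":{"type":"array","items":{"type":"array","items":{"type":"number"}}},"squeeze":{"type":"number"}},"required":["motion"]}

```bash
mkdir -p pics; cat > h.py <<'E'
from bench import r, eyes, job
import numpy as np, cv2
from scipy.spatial.transform import Rotation as Ro
def ray(p,xy,z):
    d=np.linalg.inv(p["mtx"])@np.array([xy[0],xy[1],1.]); d=p["R"].T@d; c=-p["R"].T@p["t"]
    return c+d*(z-c[2])/d[2]
def proj(p,X):
    c=p["R"]@np.asarray(X)+p["t"]; q=p["mtx"]@c; return q[:2]/q[2]
def save(p,n,crop=None,s=1):
    im=p["image"][...,::-1]
    if crop: a,b,c,d=crop; im=im[b:d,a:c]
    cv2.imwrite("pics/"+n,cv2.resize(im,None,fx=s,fy=s,interpolation=cv2.INTER_CUBIC))
E
python3 - <<'E'
from h import *
s=r.read_state(); print({k:np.round(v,3) for k,v in s.items()})
Z=dict(carrier=.038,push_lip=.046,latch_pivot=.042,latch_lever=.053,dish_a=.043,recess_a=.043,beaker=0,timer_loose=0,dock=0,dock_home=.032)
for cam in ("top","scene"):
    p=eyes.camera(cam); save(p,cam+"0.png",None,1.4 if cam=="top" else 1.4)
    print(cam, -p["R"].T@p["t"])
    for n,z in Z.items():
        for o in eyes.landmark_of(p,n)[:3]: print(n,round(o["p"],2),np.round(o["xy"],1),np.round(ray(p,o["xy"],z),4))
E
```

```text
{'time': np.float64(0.0), 'joint_positions': array([ 1.241,  0.333, -0.065,  1.461,  0.022,  1.35 , -0.089]), 'joint_vel': array([-0.001,  0.   , -0.   , -0.001, -0.001,  0.002, -0.001]), 'joint_torque': array([ 0.0000e+00, -6.2325e+01,  2.5000e-02, -3.8990e+01, -6.1000e-02,
        4.0000e-02,  0.0000e+00]), 'ee_pos': array([ 0.189, -0.595,  0.222]), 'eef_rot': array([ 0.988,  0.153, -0.   , -0.001]), 'ft_force': array([ 0.266, -0.649, -0.397]), 'torque': array([ 0.007,  0.018, -0.023]), 'width': np.float64(0.087)}
top [ 0.52642572 -0.02874408  1.04752171]
carrier 0.55 [247.2 212.2] [0.5573 0.0234 0.038 ]
push_lip 0.69 [282.7 215.3] [ 0.5518 -0.0515  0.046 ]
latch_pivot 0.82 [189.3 236.4] [0.5044 0.1439 0.042 ]
latch_pivot 0.68 [259.9 211.2] [ 0.5598 -0.0035  0.042 ]
latch_pivot 0.35 [261.8 275.2] [ 0.4256 -0.0097  0.042 ]
latch_lever 0.5 [183.2 255.1] [0.4657 0.1539 0.053 ]
latch_lever 0.26 [228.2 210.3] [0.5602 0.0622 0.053 ]
dish_a 0.95 [225.1 211.4] [0.5581 0.0696 0.043 ]
dish_a 0.83 [190.1 287.2] [0.3983 0.1399 0.043 ]
dish_a 0.79 [259.8 212.2] [ 0.5576 -0.0033  0.043 ]
recess_
[... 468 characters left out ...]
] [ 0.5463 -0.0565  0.046 ]
push_lip 0.24 [263.1 265.6] [0.5471 0.0862 0.046 ]
latch_pivot 0.75 [270.8 300.8] [0.5027 0.1396 0.042 ]
latch_pivot 0.32 [284.9 230.6] [ 0.5543 -0.0074  0.042 ]
latch_lever 0.9 [290.8 314.2] [0.4606 0.1527 0.053 ]
dish_a 0.88 [281.7 231. ] [ 0.5585 -0.0028  0.043 ]
dish_a 0.83 [264.1 254.7] [0.5588 0.0622 0.043 ]
dish_a 0.8 [204.  206.1] [0.7198 0.0125 0.043 ]
recess_a 0.97 [284.4 230. ] [ 0.5554 -0.0075  0.043 ]
recess_a 0.82 [258.2 257.4] [0.5647 0.0725 0.043 ]
beaker 0.58 [350.5 271.8] [ 0.4205 -0.0107  0.    ]
timer_loose 0.62 [187.9 245.2] [0.714  0.0805 0.    ]
dock 0.6 [262.6 264.7] [0.5674 0.0526 0.    ]
dock_home 0.82 [233.2 279.2] [0.5822 0.1263 0.032 ]
```

View pics/top0.png

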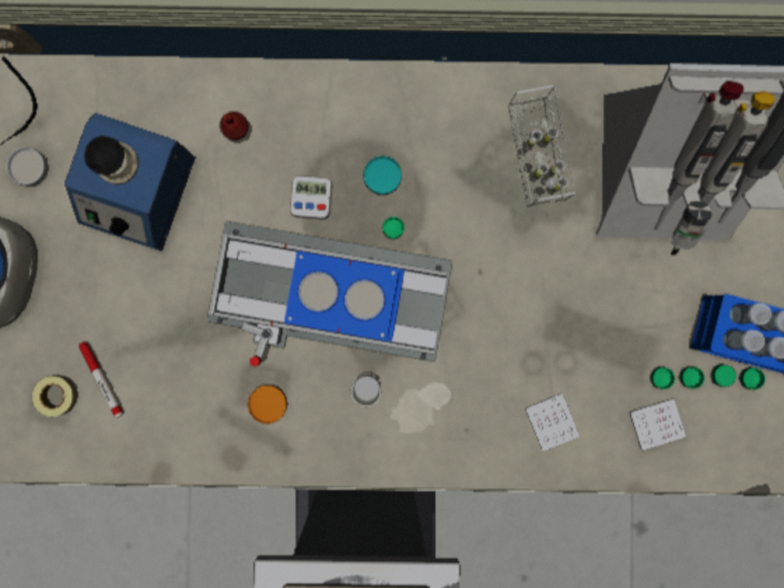

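View pics/scene0.png

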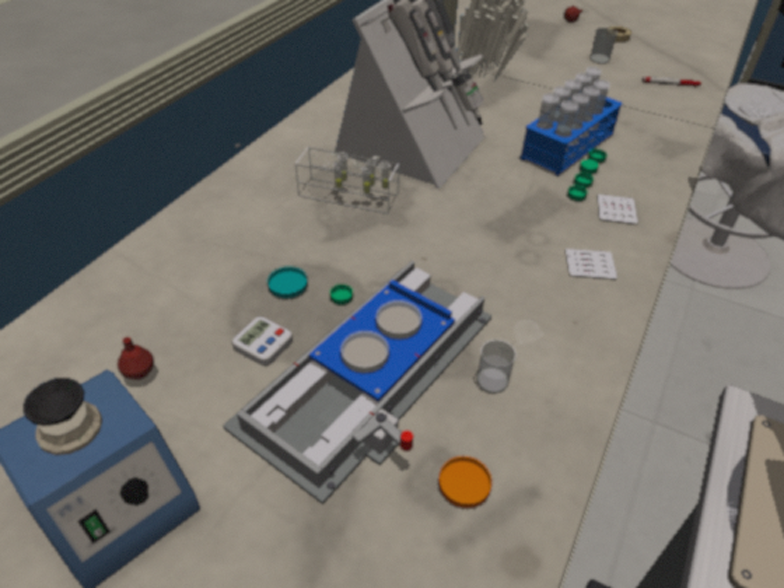

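```bash
cat >> h.py <<'E'
def dock2w(D,P):
    x,y,a=D; c,s=np.cos(a),np.sin(a); P=np.atleast_2d(P)
    return np.c_[x+c*P[:,0]-s*P[:,1], y+s*P[:,0]+c*P[:,1], P[:,2]]
E
python3 - <<'E'
from h import *
from scipy.optimize import least_squares
p=eyes.camera("top"); q=eyes.camera("scene")
# corners of plate from picture (top) : (+x,-y),(-x,-y),(-x,+y),(+x,+y)
hsv=cv2.cvtColor(p["image"],cv2.COLOR_RGB2HSV)
m=cv2.inRange(hsv,(105,150,60),(130,255,255)); m[:150]=0;m[:,:190]=0;m[260:]=0;m[:,300:]=0
c=max(cv2.findContours(m,0,2)[0],key=cv2.contourArea); R=cv2.minAreaRect(c)
B=cv2.boxPoints(R); print(R)
W=np.array([ray(p,b,.05)[:2] for b in B]); print(W, W.mean(0))
u=W-W.mean(0); e=[W[(i+1)%4]-W[i] for i in range(4)]
for v in e: print(np.linalg.norm(v), np.degrees(np.arctan2(v[1],v[0])))
for n in ("dish_a",):
    for cam in (p,q):
        for o in eyes.regions_of(cam,n)[:4]:
            (cx,cy),_,_=cv2.fitEllipse(max(cv2.findContours(o["region"].astype(np.uint8),0,2)[0],key=cv2.contourArea))
            print(n,o["p"],(cx,cy),ray(cam,(cx,cy),.055))
pc=np.array([[226,222],[451,261],[436,358],[208,323]])/1.4
PC=np.array([[180,-80,8],[-180,-80,8],[-180,80,8],[180,80,8]])/1e3
def f(D):
    a=[proj(p,X)-x for X,x in zip(dock2w(D,PC),pc)]
    for cam,x,P in((p,(189.3,236.4),(74,76,42)),(q,(270.8,300.8),(74,76,42))):
        a.append(.7*(proj(cam,dock2w(D,np.array(P)/1e3)[0])-x))
    return np.ravel(a)
s=least_squares(f,[.55,.05,1.4],x_scale=[.1,.1,1]); print(s.x,np.degrees(s.x[2]),np.round(s.fun,1))
D=s.x
for cam,n in((p,"t"),(q,"s")):
    im=cv2.resize(cam["image"],None,fx=3,fy=3,interpolation=cv2.INTER_CUBIC)[...,::-1].copy()
    def pl(P,col):
        pts=np.array([proj(cam,X) for X in dock2w(D,np.array(P)/1e3)])*3+1; cv2.polylines(im,[pts.astype(int)],True,col,1)
    pl([[180,-80,8],[-180,-80,8],[-180,80,8],[180,80,8]],(0,255,255))
    for y in(-41,41): pl([[-178,y-13,30],[158,y-13,30],[158,y+13,30],[-178,y+13,30]],(0,255,0))
    for y in(-59.5,59.5): pl([[-178,y-3,41],[158,y-3,41],[158,y+3,41],[-178,y+3,41]],(255,0,255))
    pl([[74,76,42],[74,118,42]],(0,0,255))
    x,y=(np.mean([proj(cam,X) for X in dock2w(D,PC)],0)*3).astype(int)
    cv2.imwrite(f"pics/ov_{n}.png",im[max(y-300,0):y+300,max(x-350,0):x+350])
E
```

```text
((245.5377960205078, 211.23471069335938), (77.96711730957031, 52.60015869140625), 9.9506254196167)
[[ 0.5175264   0.11509222]
 [ 0.62608447  0.09825982]
 [ 0.60044745 -0.06272636]
 [ 0.4920496  -0.04542442]] [0.55902698 0.02630031]
0.1098552811286606 -8.81377109158446
0.16301474847483854 -99.04836223928915
0.10976999339221687 170.93122478113477
0.16252587333487953 80.9813823687477
dish_a 0.95 (226.67530822753906, 207.26870727539062) [0.56638972 0.06532564 0.055     ]
dish_a 0.94 (259.8309326171875, 213.4314727783203) [ 0.55469102 -0.00374796  0.055     ]
dish_a 0.9 (190.36312866210938, 287.5700378417969) [0.39906211 0.13729049 0.055     ]
dish_a 0.59 (272.6876220703125, 124.50253295898438) [ 0.7407806  -0.02747011  0.055     ]
dish_a 0.85 (284.6299743652344, 228.30599975585938) [ 0.55203057 -0.00119476  0.055     ]
dish_a 0.81 (204.4714813232422, 201.77117919921875) [0.71772315 0.01199288 0.055     ]
dish_a 0.79 (259.8531799316406, 251.23446655273438) [0.56393501 0.06780894 0.055     ]
dish_a 0.72 (353.5932922363281, 261.0602111816406) [0.41473258 0.00925788 0.055     ]
[0.56760354 0.05147929 1.42176564] 81.46117077749345 [-1.6 -0.5  0.5 -1.3 -0.7  2.  -1.3 -0.3  2.7  0.4  0.5 -1.3]
```

View pics/ov_t.png

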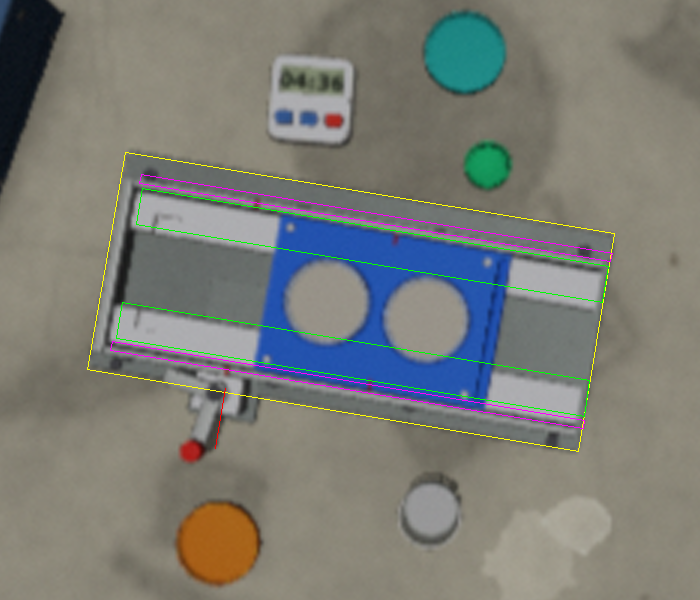

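Top view: dock is at about (233,207) in original pixels. The carrier, a blue board with 2 dishes at (227,207) and (260,213), has its lip on the right, near (283,215). The latch's red stub is at about (182,258). Look-alikes: turquoise dish (273,125), orange dish (190,288), blue tube rack (530,240). The target is the blue board on the white rails, and the overlay crop confirms it. The dock's x axis points at about 81° in the world frame.

>>> play_rows --pt "0.81 -0.6 0 0 0 0 0" --pt "0.81 -0.6 0 0 0 0 0" --pt "0.81 -0.6 0 0 0 0 0" --pt "0.81 -0.6 0 0 0 0 0" --squeeze 40

```text
time: 1.8
ee_pos: [0.3101, -0.4291, 0.2231]
eef_rot: [0.988, 0.156, 0.001, 0.0]
ft_force: [-0.7, -0.5, -0.4]
width: 0.0551
```

>>> play_rows --pt "0.81 -0.6 0 0 0 0 0" --pt "0.81 -0.6 0 0 0 0 0" --pt "0.81 -0.6 0 0 0 0 0" --pt "0.81 -0.6 0 0 0 0 0"

```text
time: 2.3
ee_pos: [0.4273, -0.2661, 0.2229]
eef_rot: [0.988, 0.155, 0.001, -0.0]
ft_force: [0.4, -0.5, 0.1]
width: 0.015
```

>>> play_rows --pt "0.81 -0.6 0 0 0 0 0" --pt "0.81 -0.6 0 0 0 0 0" --pt "0.81 -0.6 0 0 0 0 0" --pt "0.81 -0.6 0 0 0 0 0"

```text
time: 2.8
ee_pos: [0.5449, -0.103, 0.2224]
eef_rot: [0.988, 0.155, 0.0, -0.001]
ft_force: [-0.2, -0.8, -0.5]
width: 0.0005
```

>>> play_rows --pt "0 0 0 0 0 -0.35 0" --pt "0 0 0 0 0 -0.7 0" --pt "0 0 0 0 0 -0.7 0" --pt "0 0 0 0 0 -0.7 0" --pt "0 0 0 0 0 -0.7 0"

```text
time: 3.42
ee_pos: [0.5429, -0.1085, 0.2224]
eef_rot: [0.812, 0.584, -0.0, 0.0]
ft_force: [-0.1, 0.5, -0.1]
width: 0.0006
```

```bash
python3 - <<'E'
from h import *
s=r.read_state(); print({k:np.round(v,3) for k,v in s.items()})
print(Ro.from_quat(s["eef_rot"]).as_matrix().round(3))
p=eyes.camera("wrist"); save(p,"w0.png")
E
```

```text
{'time': np.float64(3.425), 'joint_positions': array([ 0.65 ,  0.231, -0.619,  1.626,  0.138,  1.329, -0.313]), 'joint_vel': array([ 0.137,  0.026, -0.164, -0.006,  0.047,  0.008,  1.456]), 'joint_torque': array([ -1.113, -49.176,  -4.112, -38.466,  -0.154,  -0.   ,  -3.071]), 'ee_pos': array([ 0.543, -0.109,  0.222]), 'eef_rot': array([ 0.812,  0.584, -0.   ,  0.   ]), 'ft_force': array([-0.143,  0.451, -0.127]), 'torque': array([-0.035, -0.093,  0.029]), 'width': np.float64(0.001)}
[[ 0.318  0.948 -0.   ]
 [ 0.948 -0.318 -0.001]
 [-0.001 -0.    -1.   ]]
```

>>> play_rows --pt "0 0 0.3 0 0 -0.108 0" --pt "0 0 0.6 0 0 -0.108 0" --pt "0 0 0.8 0 0 -0.108 0" --pt "0 0 0.89 0 0 -0.108 0" --pt "0 0 0.89 0 0 -0.108 0"

```text
time: 4.1
ee_pos: [0.543, -0.1067, 0.0442]
eef_rot: [0.761, 0.649, -0.0, -0.0]
ft_force: [0.2, 0.1, 0.9]
width: 0.0005
```

```bash
python3 - <<'E'
from h import *
s=r.read_state(); print(np.round(s["ee_pos"],4),s["ft_force"])
M=Ro.from_quat(s["eef_rot"]).as_matrix().round(4);print(M, np.degrees(np.arctan2(M[1,0],M[0,0])))
p=eyes.camera("scene"); save(p,"s1.png",(150,120,430,340),2.5)
E
```

```text
[ 0.543  -0.1067  0.0442] [0.20822647 0.06986452 0.92586847]
[[ 1.585e-01  9.874e-01 -1.200e-03]
 [ 9.874e-01 -1.585e-01  0.000e+00]
 [-2.000e-04 -1.200e-03 -1.000e+00]] 80.8805309510619
```

View pics/s1.png

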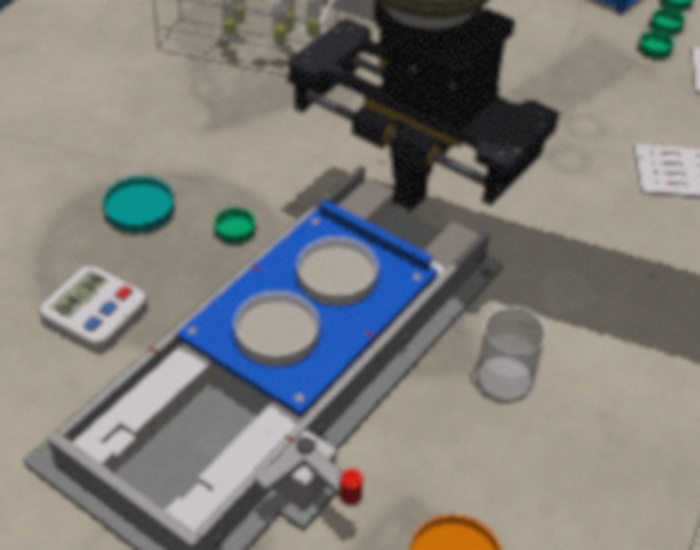

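The crop shows the closed fingers centred behind the lip at about (410,190), with the latch open and the red stub at (350,487). The way is clear, so I'll approach.

>>> play_rows --pt "0.07 0 0 0 0 0 0" --pt "0.13 0 0 0 0 0 0" --pt "0.15 0 0 0 0 0 0" --pt "0.16 0 0 0 0 0 0"

```text
time: 4.65
ee_pos: [0.5485, -0.0739, 0.0448]
eef_rot: [0.76, 0.65, 0.0, 0.0]
ft_force: [-0.6, -0.1, 0.9]
width: 0.0002
```

>>> play_rows --pt "0.02 0 0 0 0 0 0" --pt "0.04 0 0 0 0 0 0" --pt "0.06 0 0 0 0 0 0" --pt "0.08 0 0 0 0 0 0" --pt "0.1 0 0 0 0 0 0"

```text
time: 5.28
ee_pos: [0.5515, -0.0546, 0.0445]
eef_rot: [0.76, 0.649, -0.0, 0.0]
ft_force: [-0.7, -4.0, 1.1]
width: 0.0004
```

>>> play_rows --pt "0.025 0 0 0 0 0 0" --pt "0.05 0 0 0 0 0 0" --pt "0.075 0 0 0 0 0 0" --pt "0.1 0 0 0 0 0 0" --pt "0.125 0 0 0 0 0 0"

```text
time: 5.9
ee_pos: [0.5554, -0.0294, 0.0445]
eef_rot: [0.76, 0.65, -0.0, -0.0]
ft_force: [-0.4, -4.1, -0.1]
width: 0.0004
```

>>> play_rows --pt "0.025 0 0 0 0 0 0" --pt "0.05 0 0 0 0 0 0" --pt "0.075 0 0 0 0 0 0" --pt "0.1 0 0 0 0 0 0" --pt "0.125 0 0 0 0 0 0"

```text
time: 6.52
ee_pos: [0.5593, -0.0048, 0.0445]
eef_rot: [0.76, 0.65, -0.0, 0.0]
ft_force: [-0.0, -3.9, -0.5]
width: 0.0005
```

```bash
python3 - <<'E'
from h import *
s=r.read_state(); print(np.round(s["ee_pos"],4),s["ft_force"])
p=eyes.camera("scene"); save(p,"s2.png",(150,150,350,350),3)
E
```

```text
[ 0.5593 -0.0048  0.0445] [-0.03559727 -3.89742323 -0.53973455]
```

View pics/s2.png

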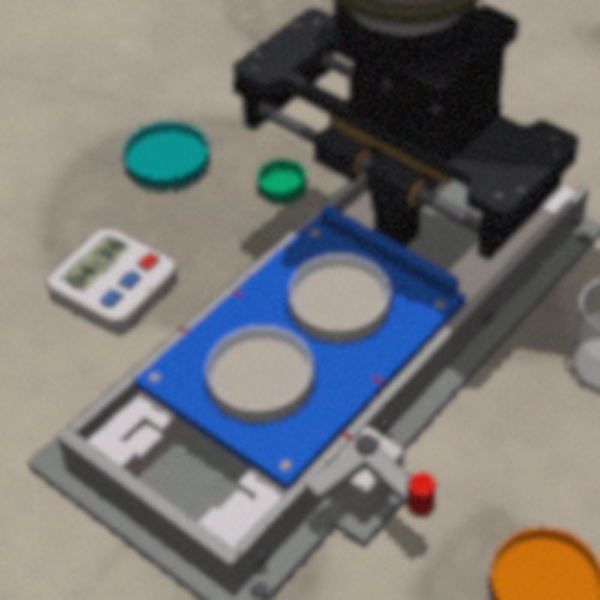

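The carrier slides straight at about 4 N. The red carrier and dock marks are about 40 mm apart, which agrees with my estimate, and both dishes are in place.

>>> play_rows --pt "0.025 0 0 0 0 0 0" --pt "0.05 0 0 0 0 0 0" --pt "0.075 0 0 0 0 0 0" --pt "0.1 0 0 0 0 0 0" --pt "0.12 0 0 0 0 0 0"

```text
time: 7.2
ee_pos: [0.5631, 0.019, 0.0446]
eef_rot: [0.76, 0.65, 0.0, 0.0]
ft_force: [-1.2, -4.0, -0.1]
width: 0.0006
```

>>> play_rows --pt "0.01 0 0 0 0 0 0" --pt "0.02 0 0 0 0 0 0" --pt "0.03 0 0 0 0 0 0" --pt "0.04 0 0 0 0 0 0"

```text
time: 7.7
ee_pos: [0.5643, 0.0265, 0.0445]
eef_rot: [0.76, 0.649, -0.0, 0.0]
ft_force: [0.3, -2.7, -0.1]
width: 0.0001
```

Next, fine 1.5 mm rows, two per call, watching the force.

>>> play_rows --pt "0.008 0 0 0 0 0 0" --pt "0.016 0 0 0 0 0 0"

```text
time: 7.95
ee_pos: [0.5649, 0.0299, 0.0446]
eef_rot: [0.76, 0.65, 0.0, 0.0]
ft_force: [-0.6, -4.5, 0.1]
width: 0.0002
```

>>> play_rows --pt "0.008 0 0 0 0 0 0" --pt "0.016 0 0 0 0 0 0"

```text
time: 8.2
ee_pos: [0.5654, 0.0326, 0.0446]
eef_rot: [0.76, 0.649, -0.0, 0.0]
ft_force: [-0.2, -4.6, 1.3]
width: 0.0008
```

```bash
python3 - <<'E'
from h import *
s=r.read_state(); print(np.round(s["ee_pos"],4),s["ft_force"])
p=eyes.camera("scene"); save(p,"s3.png",(150,200,350,350),4)
E
```

```text
[0.5654 0.0326 0.0446] [-0.21106213 -4.59856398  1.31450743]
```

View pics/s3.png

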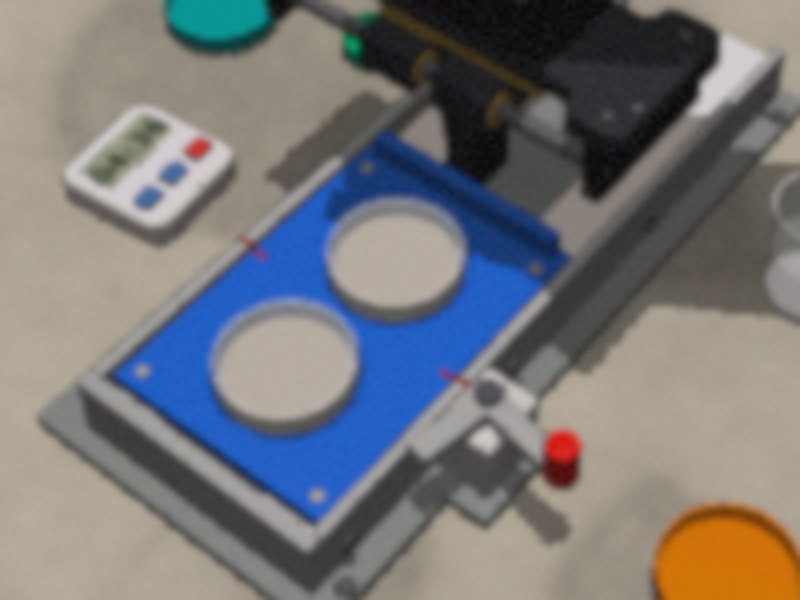

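The red marks are now nearly in line, at about (252,247) and (455,378). The force is still at sliding level, so I'll continue in 1 mm steps.

>>> play_rows --pt "0.006 0 0 0 0 0 0" --pt "0.006 0 0 0 0 0 0"

```text
time: 8.5
ee_pos: [0.5655, 0.0337, 0.0446]
eef_rot: [0.76, 0.649, -0.0, 0.0]
ft_force: [-0.5, -5.4, 2.6]
width: 0.0003
```

>>> play_rows --pt "0.006 0 0 0 0 0 0" --pt "0.006 0 0 0 0 0 0"

```text
time: 8.75
ee_pos: [0.5655, 0.0338, 0.0446]
eef_rot: [0.761, 0.649, -0.001, 0.001]
ft_force: [-2.6, -8.7, 3.6]
width: 0.0002
```

The TCP has stalled while the force rises (5.4 to 8.7 N), so the carrier is probably in the notches. I'll back off and check its height by triangulation.

>>> play_rows --pt "-0.1 0 0 0 0 0 0" --pt "-0.25 0 0 0 0 0 0" --pt "-0.3 0 -0.2 0 0 0 0" --pt "-0.3 0 -0.7 0 0 0 0" --pt "-0.3 0 -0.7 0 0 0 0"

```text
time: 9.38
ee_pos: [0.5572, -0.0227, 0.1876]
eef_rot: [0.76, 0.65, 0.002, 0.001]
ft_force: [0.1, -0.3, -0.5]
width: 0.0002
```

```bash
cat > chk.py <<'E'
from h import *
s=r.read_state(); print(np.round(s["ee_pos"],4),s["ft_force"].round(1))
p=eyes.camera("top"); q=eyes.camera("scene")
def C(cam):
    out=[]
    for o in eyes.regions_of(cam,"dish_a"):
        c=max(cv2.findContours(o["region"].astype(np.uint8),0,2)[0],key=cv2.contourArea)
        if len(c)>5: out.append(cv2.fitEllipse(c)[0])
    return out
def tri(a,b):
    X=cv2.triangulatePoints(p["mtx"]@np.c_[p["R"],p["t"]],q["mtx"]@np.c_[q["R"],q["t"]],np.array(a,float).reshape(2,1),np.array(b,float).reshape(2,1)); X=(X[:3]/X[3]).ravel()
    return X, np.linalg.norm(proj(p,X)-a)
print("before",tri((226.68,207.27),(259.85,251.23)),tri((259.83,213.43),(284.63,228.31)))
for a in C(p):
    for b in C(q):
        X,e=tri(a,b)
        if e<2.5 and abs(X[2])<.1: print(X.round(4),round(e,2))
for cam in(p,q):
  for n,z in(("latch_lever",.053),("latch_pivot",.042)):
    for o in eyes.landmark_of(cam,n)[:2]: print(n,round(o["p"],2),np.round(o["xy"],1),ray(cam,o["xy"],z).round(4))
  hsv=cv2.cvtColor(cam["image"],cv2.COLOR_RGB2HSV); m=cv2.inRange(hsv,(0,190,110),(6,255,255))|cv2.inRange(hsv,(174,190,110),(180,255,255))
  l,L,st,ce=cv2.connectedComponentsWithStats(m)
  for i in range(1,l):
    if st[i,4]>8: print("red",ce[i].round(1),st[i,4],ray(cam,ce[i],.058).round(4))
save(p,"t4.png",(130,140,330,290),4); save(q,"s4.png",(150,180,370,345),3.6)
E
python3 chk.py
```

```text
[ 0.5572 -0.0227  0.1876] [ 0.1 -0.3 -0.5]
before (array([0.56603751, 0.06541643, 0.05148418]), np.float64(0.26032891047399165)) (array([ 0.55417851, -0.00392717,  0.05148096]), np.float64(0.32244604872595256))
[0.5676 0.1059 0.0559] 0.67
[0.3917 0.1451 0.0105] 0.05
[ 0.751  -0.0279  0.0075] 0.04
[0.5806 0.1674 0.0469] 0.17
latch_lever 0.5 [183.  253.7] [0.4686 0.1544 0.053 ]
latch_lever 0.25 [211.7 202.4] [0.5761 0.0969 0.053 ]
latch_pivot 0.73 [191.1 238.5] [0.5001 0.14   0.042 ]
red [ 62.5 254.5] 88 [0.4633 0.4022 0.058 ]
red [181.6 257.6] 30 [0.4607 0.1561 0.058 ]
red [ 82.4 292.8] 14 [0.3852 0.3589 0.058 ]
latch_lever 0.6 [291.6 315.9] [0.4582 0.1548 0.053 ]
latch_pivot 0.8 [273.6 301.7] [0.498  0.1389 0.042 ]
latch_pivot 0.2 [291.1 316. ] [0.4616 0.1488 0.042 ]
red [492.   58.5] 11 [ 0.3411 -0.8979  0.058 ]
red [290. 312.] 45 [0.4622 0.1529 0.058 ]
```

View pics/s4.png

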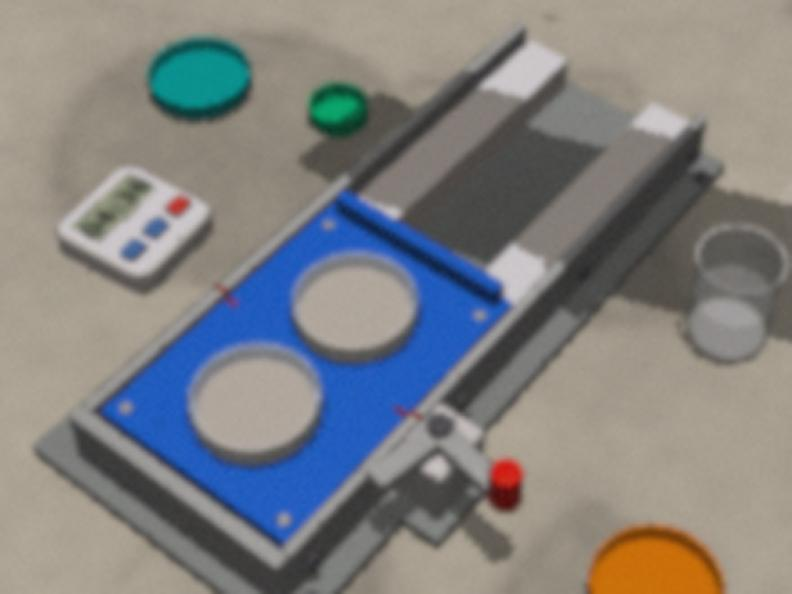

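```bash
python3 - <<'E'
from h import *
from scipy.optimize import least_squares
q=eyes.camera("scene")
a=np.array([[318,221],[417,276],[192,329],[298,397]])/2.5+[150,120]
b=np.array([[328,224],[480,315],[125,407],[284,519]])/3.6+[150,180]
W=np.array([ray(q,x,.046) for x in a]); print(W.round(4))
ax=(W[2]-W[0]+W[3]-W[1]); ax/=np.linalg.norm(ax); print(ax)
c=W.mean(0); s0=(W-c)@ax
f=lambda v:np.ravel([proj(q,w+[v[0],v[1],v[2]+v[3]*s])-y for w,s,y in zip(W,s0,b)])
s=least_squares(f,[0.01,.1,0,0]); print(s.x.round(4),s.fun.round(2))
E
```

```text
[[ 0.5926 -0.0485  0.046 ]
 [ 0.502  -0.0331  0.046 ]
 [ 0.6175  0.0899  0.046 ]
 [ 0.5246  0.1054  0.046 ]]
[0.16928426 0.98556727 0.        ]
[ 0.017   0.0999 -0.0098 -0.0144] [ 1.34  0.01 -0.4  -0.09  0.17 -0.18 -0.95  0.25]
```

The carrier is about 6–10 mm lower (seated), level within noise, and the marks are aligned. The stub is at about world (0.4615,0.1545), with θ around 0.17 rad. I'll move above the spot behind the lever.

>>> play_rows --pt "0.3 -0.3 0 0 0 0 0" --pt "0.55 -0.55 0 0 0 0 0" --pt "0.655 -0.65 0 0 0 0 0" --pt "0.655 -0.65 0 0 0 0 0" --pt "0.655 -0.65 0 0 0 0 0"

```text
time: 10.6
ee_pos: [0.4487, 0.125, 0.1846]
eef_rot: [0.76, 0.649, -0.0, 0.0]
ft_force: [-0.8, -0.2, -0.1]
width: 0.0004
```

```bash
cat > rel.py <<'E'
from h import *
s=r.read_state(); M=Ro.from_quat(s["eef_rot"]).as_matrix()
d=s["ee_pos"][:2]-[.5015,.141]; print("rel pivot mm",(1e3*d@[.1564,.9877]).round(1),(1e3*d@[-.9877,.1564]).round(1),"z",s["ee_pos"][2].round(4),"yaw",np.degrees(np.arctan2(M[1,0],M[0,0])).round(1),"F",s["ft_force"].round(1),s["time"].round(2))
E
python3 rel.py
```

```text
Traceback (most recent call last):
  File "rel.py", line 3, in <module>
    d=s["ee_pos"][:2]-[.5015,.141]; print("rel pivot mm",(1e3*d@[.1564,.9877]).round(1),(1e3*d@[-.9877,.1564]).round(1),"z",s["ee_pos"][2].round(4),"yaw",np.degrees(np.arctan2(M[1,0],M[0,0])).round(1),"F",s["ft_force"].round(1),s["time"].round(2))
                                                                                                                                                                                                                                    ^^^^^^^^^^^^^^^
AttributeError: 'float' object has no attribute 'round'
```

>>> play_rows --pt "0 0 0.25 0 0 0 0" --pt "0 0 0.45 0 0 0 0" --pt "0 0 0.6 0 0 0 0" --pt "0 0 0.655 0 0 0 0" --pt "0 0 0.655 0 0 0 0"

```text
time: 11.22
ee_pos: [0.4486, 0.1251, 0.0534]
eef_rot: [0.761, 0.649, -0.0, -0.0]
ft_force: [-0.4, -0.6, -0.2]
width: 0.0003
```

```bash
sed -i 's/,s\["time"\].round(2)//' rel.py; python3 rel.py; python3 - <<'E'
from h import *
q=eyes.camera("scene"); save(q,"s5.png",(190,220,370,355),4)
E
```

```text
rel pivot mm -23.9 49.8 z 0.0534 yaw 81.0 F [-0.4 -0.6 -0.2]
```

View pics/s5.png

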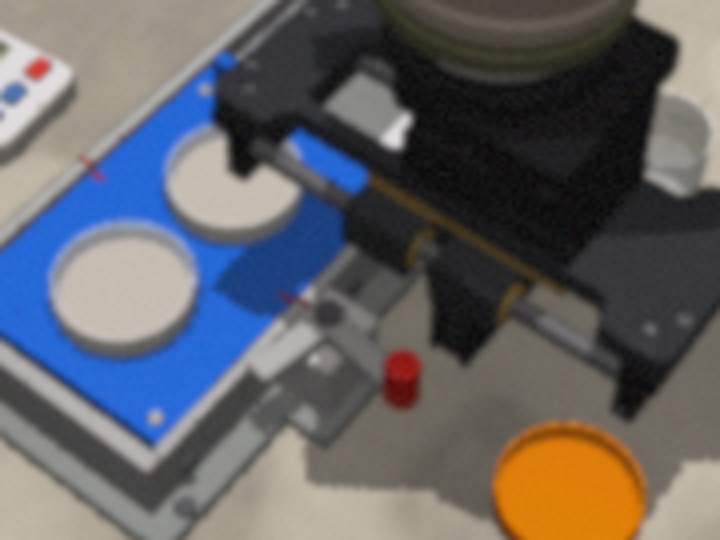

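The fingertips at (465,330) are just behind the red stub at (402,380) on its dock -x side, and the body clears everything. I'll push along +x first.

>>> play_rows --pt "0.05 0 0 0 0 0 0" --pt "0.09 0 0 0 0 0 0" --pt "0.13 0 0 0 0 0 0" --pt "0.165 0 0 0 0 0 0" --pt "0.195 0 0 0 0 0 0"

```text
time: 11.9
ee_pos: [0.4543, 0.1648, 0.0535]
eef_rot: [0.76, 0.65, -0.0, -0.0]
ft_force: [-1.3, -1.0, -0.1]
width: 0.0006
```

```bash
python3 rel.py
```

```text
rel pivot mm 16.1 50.3 z 0.0535 yaw 81.0 F [-1.3 -1.  -0.1]
```

>>> play_rows --pt "0.025 0.02 0 0 0 0 0" --pt "0.045 0.045 0 0 0 0 0" --pt "0.06 0.07 0 0 0 0 0" --pt "0.07 0.095 0 0 0 0 0" --pt "0.08 0.12 0 0 0 0 0"

```text
time: 12.52
ee_pos: [0.4812, 0.1761, 0.0535]
eef_rot: [0.76, 0.649, 0.0, 0.0]
ft_force: [-1.3, 1.0, -0.0]
width: 0.0005
```

>>> play_rows --pt "0.01 0.01 0 0 0 0 0" --pt "0.015 0.02 0 0 0 0 0"

```text
time: 12.78
ee_pos: [0.4853, 0.1781, 0.0535]
eef_rot: [0.76, 0.649, -0.0, 0.0]
ft_force: [-0.1, -1.2, -0.6]
width: 0.0003
```

```bash
python3 rel.py; python3 - <<'E'
from h import *
q=eyes.camera("scene"); save(q,"s6.png",(190,220,370,355),4)
E
```

```text
rel pivot mm 34.1 21.8 z 0.0535 yaw 81.0 F [-0.1 -1.2 -0.6]
```

View pics/s6.png

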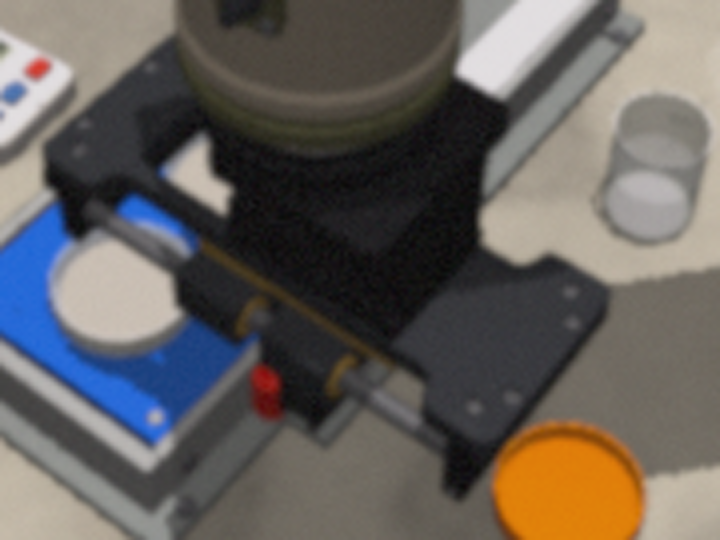

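The stub is now at (267,390), with the fingers on its outer side and the lever almost along the rail. I'll continue toward -y until the stop.

>>> play_rows --pt "0.01 0.01 0 0 0 0 0" --pt "0.01 0.02 0 0 0 0 0"

```text
time: 13.08
ee_pos: [0.4894, 0.1801, 0.0536]
eef_rot: [0.76, 0.65, 0.0, -0.0]
ft_force: [-0.8, 0.6, -0.1]
width: 0.0006
```

>>> play_rows --pt "0 0.01 0 0 0 0 0" --pt "0 0.02 0 0 0 0 0"

```text
time: 13.32
ee_pos: [0.4913, 0.18, 0.0532]
eef_rot: [0.76, 0.65, -0.001, -0.001]
ft_force: [-13.5, 2.9, 8.2]
width: 0.0
```

```bash
python3 rel.py
```

```text
rel pivot mm 36.9 16.1 z 0.0532 yaw 81.1 F [-13.5   2.9   8.2]
```

The force rose sharply to 13.5 N, so the lever is at its end stop. I'll back away outward and up.

>>> play_rows --pt "0 -0.05 0 0 0 0 0" --pt "0 -0.15 0 0 0 0 0" --pt "0 -0.2 -0.25 0 0 0 0" --pt "0 -0.2 -0.55 0 0 0 0" --pt "0 -0.2 -0.8 0 0 0 0"

```text
time: 13.95
ee_pos: [0.4538, 0.1856, 0.2159]
eef_rot: [0.76, 0.65, 0.001, 0.001]
ft_force: [1.2, -0.3, -0.4]
width: 0.0004
```

>>> play_rows --pt "-0.3 -0.1 0 0 0 0 0" --pt "-0.6 -0.3 0 0 0 0 0" --pt "-0.9 -0.4 0 0 0 0 0" --pt "-1 -0.5 0 0 0 0 0" --pt "-1 -0.5 0 0 0 0 0"

```text
time: 14.58
ee_pos: [0.3226, 0.0018, 0.2136]
eef_rot: [0.762, 0.648, 0.0, 0.001]
ft_force: [1.0, 1.4, 0.2]
width: 0.0004
```

```bash
python3 chk.py; python3 - <<'E'
from h import *
q=eyes.camera("scene"); save(q,"s7.png",(150,180,350,330),4)
E
```

```text
[0.3226 0.0018 0.2136] [1.  1.4 0.2]
before (array([0.56603751, 0.06541643, 0.05148418]), np.float64(0.26032891047399165)) (array([ 0.55417851, -0.00392717,  0.05148096]), np.float64(0.32244604872595256))
[0.5812 0.1672 0.045 ] 0.2
[0.3926 0.1445 0.0089] 0.18
[0.5712 0.0982 0.0458] 0.1
[ 0.7511 -0.028   0.0077] 0.2
latch_lever 0.8 [168.9 233.7] [0.5096 0.1845 0.053 ]
latch_pivot 0.75 [189.1 236.2] [0.5048 0.1444 0.042 ]
red [168.7 235. ] 28 [0.507  0.1839 0.058 ]
red [ 62.6 254.5] 89 [0.4633 0.4021 0.058 ]
red [ 82.2 292.8] 13 [0.3852 0.3594 0.058 ]
latch_lever 0.9 [255.8 316.2] [0.5056 0.1817 0.053 ]
latch_lever 0.73 [271.9 297.8] [0.5003 0.1405 0.053 ]
latch_pivot 0.58 [273.3 300.2] [0.4998 0.1366 0.042 ]
latch_pivot 0.29 [249.  267.8] [0.5672 0.0992 0.042 ]
red [254.4 312.8] 50 [0.5087 0.1803 0.058 ]
```

View pics/s7.png

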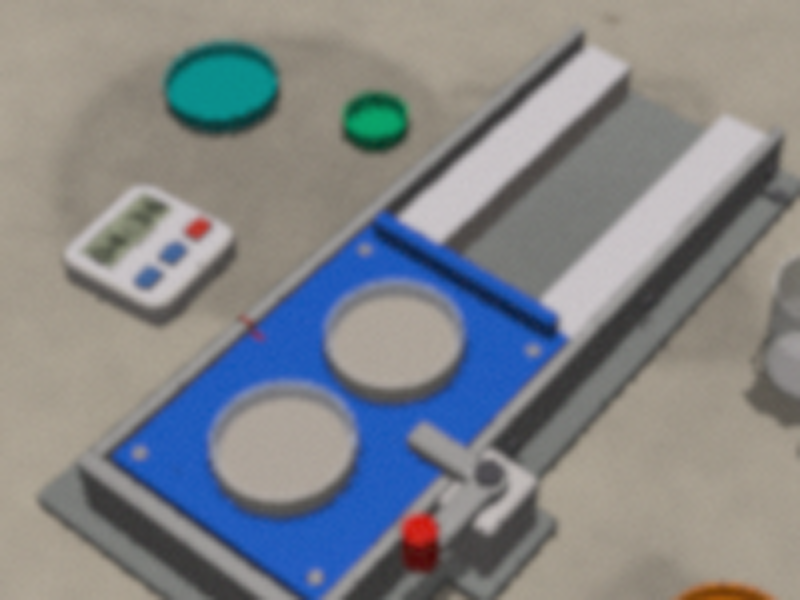

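View pics/t4.png

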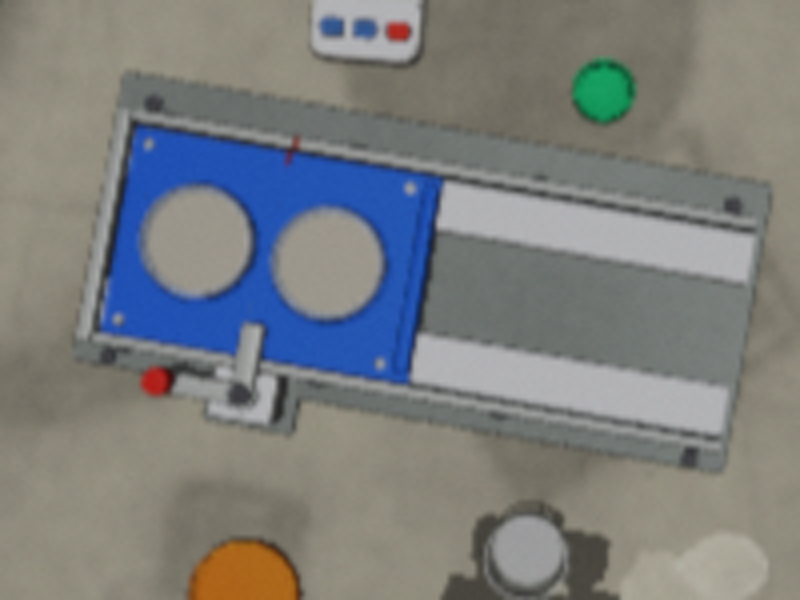

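The latch is shut with its nose over the carrier edge. The lever lies along the rail, with the stub at (155,381) in the top crop. Both dishes sit about 6 mm lower than at the start, and the marks are aligned. Handing in.

```bash
python3 -c "
from h import *
print(job.close_job())"
```

```text
the job is handed in; nothing more can be done
None
```

The carrier is docked and latched with both dishes aboard, and I handed the job in shortly after 14.6 s on the robot clock. No verdict was reported.

**Docking:** I pushed the lip with closed fingertips. The carrier slid about 100 mm at roughly 4 N. I stopped when the fingertips stalled and the force rose to about 9 N.

**Latching:** I then pushed the red stub round until it met its end stop at about 13.5 N and backed the arm away.

**Last checks:**
- **Seating:** Triangulation put both dishes about 6 mm lower than at the start, and the red home mark still in view lines up.
- **Dishes:** Both look to be in their recesses.
- **Latch:** By my estimate the lever lies along the rail, with its nose over the carrier edge.
- **Bystanders:** The beaker and timer look untouched in the pictures, but I did not measure their positions.
- **Disagreement:** An earlier check from one camera gave a drop of 9.8 mm and a slight tilt of 0.014 rad. I put that down to reading pixels by eye, since the two-camera check on both dishes gave the expected 6 mm.

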